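# Make up two bearing packs on their arbors

### The arm

A 6-joint arm with a two-finger parallel gripper is mounted at the origin on a cart in front of the work surface, level with it; the furniture and walls round the work are solid. World frame = base frame: x ahead of the robot, y to its left, z up, the work surface at z = 0. Lengths are in mm, angles in rad, forces in N, time in s.
With the tool pointing down it reaches from about 300 to 775 mm from the base axis. Payload 14.6 kg.
Tool frame: the origin (TCP) lies at the very end of the fingers, on their centre line; the grasp point (between the pads) lies 19 mm behind it; z points along the fingers, y is the line along which they close (so a half turn about z gives the same grasp; the last joint's range is limited). The gripper opens to 94 mm and grips with 3 to 60 N. Pads are 16 mm wide; open, the fingers measure 119 mm over their backs; the gripper's body (75 mm by 177 mm) begins 78 mm behind the grasp point.
Start: joints at [1.202, 0.3, 1.521, -0, 1.321, -0.067], TCP at [163.479, 525.132, 167.646] pointing down, gripper open.
Joint ranges: [-3.03, 3.03], [-0.79, 2.21], [0.23, 2.52], [-1.04, 4.18], [0, 3.07], [-2.55, 2.55]. Speed limits (rad/s): [2.22, 2.22, 2.57, 3.14, 3.14, 3.14].

### API

Orientations are given as [roll, pitch, yaw] about the fixed x, y, z axes, in that order (R = Rz(yaw) Ry(pitch) Rx(roll)).
In Python, from cell import manip, camera, get_calibration gives the robot as it stands. The module is installed in compiled form; this text tells all that it offers.
- The arm moves only by the tool jog_arm, never from a script. Its argument "plan" is one flat list of numbers, 6 for each row, row after row: the shift along the world's x, y, z in m, then the turn, a rotation vector about the world's x, y, z in degrees. A call has 1 to 20 rows; each row is the pose to reach, as a shift and turn from the pose commanded when the call began; what a row does not reach only later rows make up. A row lasts 1/10 s, in which the tool goes at most 50 mm and 8.59 degrees, less where a joint would pass 70% of its speed; a pose out of reach is approached as far as the arm can. A call with a gripper value outside its range is refused whole. "claw" is the finger opening in m, from 0 to 0.094, set as the call begins (left out, the last holds). The fingers move at their own pace and stop on an object; "force" is the grip in N (left out, the last holds). Time passes only in rows, so rows that repeat a pose let the fingers close. It gives the time, the measured TCP pose, the force, the opening and the grip force at its end, in the units of the state.
- manip.read_state(): the state, without advancing time (a new reading comes with each control period).
- camera(name): name is "scene" or "top"; returns (picture, depth): 400x640x3 uint8, red, green, blue; 400x640 float32, mm along the optical axis (not along the pixel's ray), 0 where there is no reading.
- get_calibration(name): a dict with "fx", "fy", "cx", "cy" (pixels), "origin" and "attitude" of the camera in the world. Camera axes: x right, y down, z forward; pixel columns grow to the right and rows downward; lengths in mm; the calibration is good to about 2 mm. A picture is of the moment at which its call begins. get_calibration takes no time and is no camera call.
- manip.sign_off(): hands the job in; it is judged then, once.
The state is a dict: "clock": time; "joints": joint angles; "qd": joint speeds; "effort": joint torques, N m; "eef_pos": TCP position; "eef_rot": TCP orientation; "wrist_force": force on the tool from outside, world axes, zero at the start; "moment": the same for the moment, N m; "finger_gap": finger opening in mm; "finger_force": force on a finger pad.
Only numpy, scipy, OpenCV 4.12 (cv2) and the standard library are available. Lean on these libraries where they do the work, as an engineer would, in place of code of your own. Each camera call takes 0.05 s, during which the arm holds its last target. There are 200 camera calls.

### The job

Make up the two axle packs on the upright assembly arbors. On the thick arbor put the wide flat washer first, then the big bearing, and the plain spacer sleeve last, on top; on the thin arbor put the flanged bush, flange down as it lies, and then the small bearing. Every part sits flat, down on the shoulder or on the part below it, and everything is let go at the end.

Things in the scene. Friction and masses are not known exactly. Their poses are not given: they have to be found in the camera images.
- thick_arbor: Fixed arbor, the one with the thick shaft: aluminium base disc 84 mm across, 10 mm thick; on it a dark shoulder 36 mm across, its top 18 mm above the mat; from it rises a vertical steel shaft 20 mm across with a 10 mm conical nose, 8 mm across at the tip, 74 mm above the mat. Parts slide on loosely. Origin: on the shaft axis, at the underside of the base (mat level); z up.
- thin_arbor: Fixed arbor, the one with the thin shaft: aluminium base disc 84 mm across, 10 mm thick; on it a dark shoulder 28 mm across, its top 18 mm above the mat; from it rises a vertical steel shaft 12 mm across with a 8 mm conical nose, 4 mm across at the tip, 64 mm above the mat. Parts slide on loosely. Origin: on the shaft axis, at the underside of the base (mat level); z up.
- washer_mid (a point): Wide flat steel washer: 58 mm outside diameter, 25 mm bore, 14 mm high. Origin: on its axis, half-way up; z along the axis, up. It lies flat on the mat (top of the worktop) at the start.
- big_bearing_mid (a point): Big ball bearing, steel rings with a black seal between: 46 mm outside diameter, 25 mm bore, 15 mm high. Origin: on its axis, half-way up; z along the axis, up. It lies flat on the mat (top of the worktop) at the start.
- sleeve_mid (a point): Plain steel spacer sleeve, a tube standing on end: 34 mm outside diameter, 25 mm bore, 30 mm high. Origin: on its axis, half-way up; z along the axis, up. It lies flat on the mat (top of the worktop) at the start.
- bush_mid (a point): Flanged steel bush standing on its flange: the flange at the bottom is 44 mm in diameter and 6 mm high, the barrel above it 32 mm in diameter; 24 mm high in all, 16 mm bore through. It can be gripped by the barrel or by the flange. Origin: on its axis, half-way up; z along the axis, up. It lies flat on the mat (top of the worktop) at the start.
- small_bearing_mid (a point): Small ball bearing, steel rings with a black seal between: 38 mm outside diameter, 16 mm bore, 12 mm high. Origin: on its axis, half-way up; z along the axis, up. It lies flat on the mat (top of the worktop) at the start.

How it is judged (in metres and radians):
At the end, for the whole second after the job is handed in: Thick arbor, shoulder upward: washer, big bearing, sleeve; thin arbor: bush (flange down), small bearing. Each round the shaft, axis within 6 mm of it, centre within 3 mm of its height in the stack (25, 39.5, 62; 30, 48 mm above the mat), tilt below 0.1 rad, released, at rest (horizontal distance between each of washer_mid, big_bearing_mid, sleeve_mid and thick_arbor below 0.006 m and z of washer_mid in the frame of thick_arbor between 0.022 and 0.028 m and angle between each of washer_mid, big_bearing_mid, sleeve_mid, bush_mid, small_bearing_mid's own z axis and vertical below 0.1 rad and linear speed of each of washer, big_bearing, sleeve, bush, small_bearing below 0.02 m/s and z of big_bearing_mid in the frame of thick_arbor between 0.0365 and 0.0425 m and z of sleeve_mid in the frame of thick_arbor between 0.059 and 0.065 m and horizontal distance between each of bush_mid, small_bearing_mid and thin_arbor below 0.006 m and z of bush_mid in the frame of thin_arbor between 0.027 and 0.033 m and z of small_bearing_mid in the frame of thin_arbor between 0.045 and 0.051 m); the robot touches nothing.
It also fails if it takes over 120 s, if anything falls off the work surface, if the arm or the gripper's body presses on something with over 40 N, if the wrist force passes 120 N, or if a joint passes its speed limit or range.

## Working session

There is one attempt and no reset: what is moved stays moved. The work goes in short steps, Python scripts to look and compute and a tool call to move; the robot and the scene stay as the last step left them, time stands still between calls to the robot, and variables do not carry over. Pictures are saved under pics/ and viewed, at most 14 in all, crops included, and the job is handed in when it is done.

Besides the shell and the picture viewer there is one more tool, called after "Request:" by a JSON object that holds its "op" and its "data". jog_arm: Moves the arm, as the interface text tells. Its arguments: {"type":"object","properties":{"plan":{"type":"array"},"claw":{"type":"number"},"force":{"type":"number"}},"required":["plan"]}

```bash
mkdir -p pics
python3 - <<'E'
from cell import manip,camera,get_calibration
import cv2,numpy as np
for n in("scene","top"):
    p,d=camera(n); cv2.imwrite(f"pics/{n}0.png",p[...,::-1]); np.savez(f"{n}0.npz",p=p,d=d); c=get_calibration(n); print(n,c)
s=manip.read_state(); print(s)
E
```

```text
scene {'fx': 443.71444027076353, 'fy': 443.71444027076353, 'cx': 315.2580023491818, 'cy': 199.8155520792039, 'origin': array([-176.83289821, -562.87475325,  552.43606209]), 'attitude': array([-2.07170593, -0.00913073, -0.88659083])}
top {'fx': 493.6567999857664, 'fy': 493.6567999857664, 'cx': 311.4764752277025, 'cy': 195.2905294679733, 'origin': array([ 368.16728601,   -3.740036  , 1477.37952816]), 'attitude': array([-3.02143025e+00,  6.54920778e-04, -1.57837006e+00])}
{'clock': 0.1, 'joints': array([ 1.20240876e+00,  3.00420137e-01,  1.52151389e+00, -1.72152227e-05,
        1.32067327e+00, -6.65407927e-02]), 'qd': array([ 7.75593329e-04, -1.77737847e-03, -8.93148488e-05,  7.76264457e-04,
       -1.95198213e-03,  7.65133699e-04]), 'effort': array([ 2.80853592e-04, -5.32635176e+01, -3.53285122e+01,  7.08958693e-02,
        2.33946566e-02, -9.16017871e-05]), 'eef_pos': array([163.38701544, 524.8930621 , 167.14272098]), 'eef_rot': array([-3.14057915e+00, -5.08269573e-05,  2.83975012e+00]), 'wrist_force': array([ 0.15640818, -0.26766797, -0.63992076]), 'moment': array([0.02499387, 0.01254654, 0.03103997]), 'finger_force': 0.0, 'finger_gap': 94.14068648429867}
```

View pics/scene0.png

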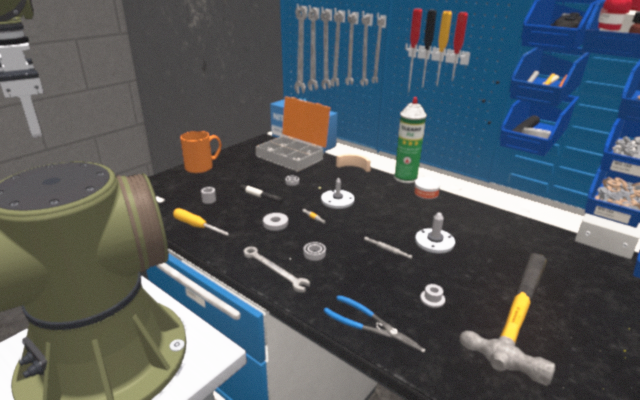

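View pics/top0.png

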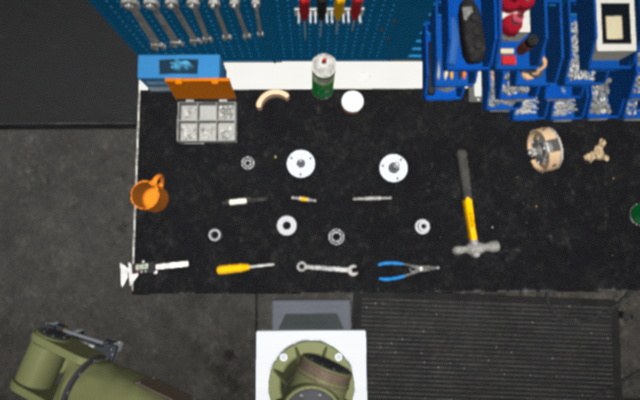

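The top view shows the sleeve at (215,235), small bearing (248,162), washer (287,225), big bearing (336,237) and bush (422,227). The arbors are at (301,163) and (393,168). In the scene view those are at (208,195), (292,180), (275,221), (315,250), (433,295), and the arbors at (338,195) (thin, it seems) and (436,235) (thick).

```bash
cat > h.py <<'E'
import numpy as np,cv2
from cell import manip,camera,get_calibration
from scipy.spatial.transform import Rotation as R
C={n:get_calibration(n) for n in("scene","top")}
def rays(n,uv):
    c=C[n]; uv=np.atleast_2d(uv).astype(float)
    d=np.c_[(uv[:,0]-c["cx"])/c["fx"],(uv[:,1]-c["cy"])/c["fy"],np.ones(len(uv))]
    return c["origin"],d@R.from_euler("xyz",c["attitude"]).as_matrix().T
def plane(n,uv,z):
    o,d=rays(n,uv); return (o+d*((z-o[2])/d[:,2])[:,None])[:,:2]
def cloud(n,dep):
    v,u=np.mgrid[:400,:640]; o,d=rays(n,np.c_[u.ravel(),v.ravel()])
    return (o+d*dep.ravel()[:,None]).reshape(400,640,3)
def proj(n,P):
    c=C[n]; q=(np.atleast_2d(P)-c["origin"])@R.from_euler("xyz",c["attitude"]).as_matrix()
    return np.c_[c["fx"]*q[:,0]/q[:,2]+c["cx"],c["fy"]*q[:,1]/q[:,2]+c["cy"]]
def tri(u1,u2):
    o1,d1=rays("scene",u1); o2,d2=rays("top",u2); d1=d1[0];d2=d2[0]
    s=np.linalg.lstsq(np.c_[d1,-d2],o2-o1,rcond=None)[0]
    a=o1+s[0]*d1;b=o2+s[1]*d2; return (a+b)/2,np.linalg.norm(a-b)
E
python3 - <<'E'
from h import *
S={n:np.load(n+"0.npz") for n in C}
px={"sleeve":((208,195),(215,235)),"small":((292,180),(248,162)),"washer":((275,221),(287,225)),"big":((315,250),(336,237)),"bush":((433,295),(422,227)),"thin?":((338,195),(301,163)),"thick?":((436,235),(393,168))}
np.set_printoptions(precision=1,suppress=True)
for k,(a,b) in px.items():
    print(k)
    for n,c in(("scene",a),("top",b)):
        P=cloud(n,S[n]["d"]); w=26
        x0,y0=c[0]-w,c[1]-w; Q=P[y0:c[1]+w,x0:c[0]+w]; g=cv2.cvtColor(S[n]["p"],cv2.COLOR_RGB2GRAY)[y0:c[1]+w,x0:c[0]+w]
        z=Q[...,2]; m=((g>75)).astype(np.uint8); m=cv2.morphologyEx(m,cv2.MORPH_CLOSE,np.ones((3,3)))
        N,L,st,ce=cv2.connectedComponentsWithStats(m); j=1+np.argmin(np.hypot(*(ce[1:]-w).T)-0.02*st[1:,4])
        mm=L==j; cs,_=cv2.findContours(mm.astype(np.uint8),0,1); e=cv2.minAreaRect(cs[0])
        print(' ',n,"bg z",np.median(z[g<50]),"obj z pct",np.percentile(z[mm],[5,50,90,98]),"bbox",st[j,:2]+[x0,y0],st[j,2:],"cen",ce[j]+[x0,y0])
    
    T=[]
    for n,c in(("scene",a),("top",b)):
        im=S[n]["p"][c[1]-25:c[1]+25,c[0]-25:c[0]+25][...,::-1]; T.append(cv2.resize(im,None,fx=3.9,fy=3.9,interpolation=cv2.INTER_CUBIC))
    px[k]=np.vstack(T)
v=list(px.values()); cv2.imwrite("pics/crops.png",np.hstack([cv2.resize(t,(114,228)) for t in v]) if 0 else np.vstack([np.hstack([t[:195] for t in v[:4]]),np.hstack([v[4][:195],v[5][:195],v[6][:195],v[5][195:]]),np.hstack([v[6][195:]]+[t[195:] for t in v[:3]])]))
E
```

```text
sleeve
  scene bg z 1.2171581386675712 obj z pct [ 0.5 18.6 30.8 32.4] bbox [200 186] [ 16  18 244] cen [208.1 194.3]
  top bg z 0.745238993342582 obj z pct [-3.8 13.8 33.  35.2] bbox [208 228] [ 14  14 140] cen [214.3 234.4]
small
  scene bg z 1.129690012946412 obj z pct [ 0.2  8.3 13.3 14.1] bbox [285 175] [ 15  11 145] cen [291.9 180. ]
  top bg z 0.45700664103640065 obj z pct [-2.7  9.4 14.6 17.4] bbox [241 155] [ 14  15 166] cen [247.3 162.6]
washer
  scene bg z 1.0647694671896488 obj z pct [ 0.4 12.9 15.8 16.9] bbox [262 212] [ 27  19 423] cen [275.1 220.9]
  top bg z 0.45493771238716363 obj z pct [-2.8 12.4 17.5 20.4] bbox [276 215] [ 21  21 342] cen [286.1 225. ]
big
  scene bg z 0.9090960469438301 obj z pct [ 0.5 11.8 16.1 16.9] bbox [303 241] [ 24  20 393] cen [314.3 250.6]
  top bg z 0.31783224789000997 obj z pct [-3.2 11.4 16.8 20. ] bbox [328 228] [ 17  18 223] cen [335.9 236.4]
bush
  scene bg z 0.7626570157349306 obj z pct [ 0.5 11.1 24.8 26.1] bbox [420 283] [ 26  25 502] cen [432.8 295.6]
  top bg z -0.07729959453649826 obj z pct [-3.4  6.2 25.6 30. ] bbox [414 218] [ 17  17 225] cen [422.  226.2]
thin?
  scene bg z 0.9793957004590084 obj z pct [ 0.5 10.6 30.1 58.8] bbox [320 177] [ 35  32 644] cen [337.4 196.9]
  top bg z 0.2897855982969304 obj z pct [-1.3  9.8 16.1 52.6] bbox [286 149] [ 30  30 719] cen [300.4 163.3]
thick?
  scene bg z 0.7295057116775183 obj z pct [ 0.6 11.  52.3 71.8] bbox [414 211] [  42   43 1030] cen [435.2 236.7]
  top bg z 0.07844623404844242 obj z pct [-1.2  9.9 19.7 70. ] bbox [378 153] [ 31  30 721] cen [393.1 167.6]
```

View pics/crops.png

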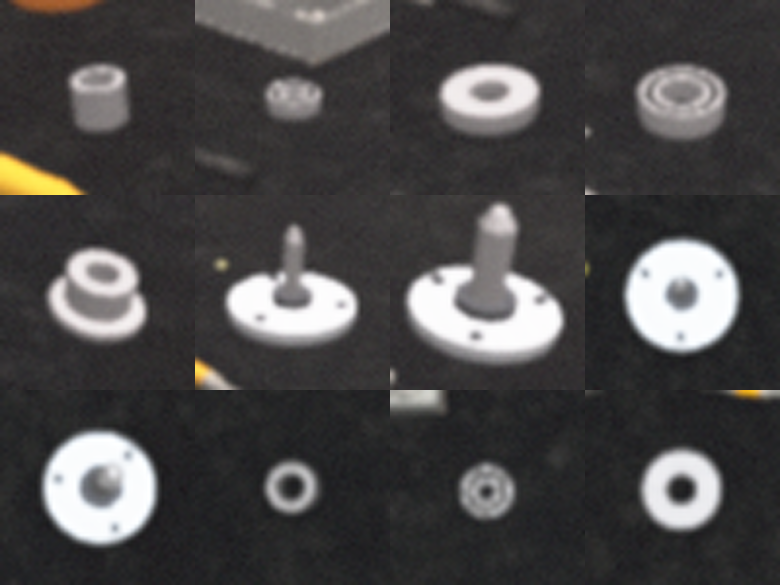

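Crops confirm identities: thin arbor at top (301,163) and thick at (393,168). The other five are as expected, and depth heights match (washer 14–16, sleeve 31, bush 24). Now the centres.

```bash
cat > m.py <<'E'
from h import *
H={"sleeve":(30,),"small":(12,),"washer":(14,),"big":(15,),"bush":(24,)}
def comp(pic,c,th=75,w=28):
    g=cv2.cvtColor(pic,cv2.COLOR_RGB2GRAY); x0,y0=c[0]-w,c[1]-w
    b=(g[y0:c[1]+w,x0:c[0]+w]>th).astype(np.uint8)
    cs=cv2.findContours(b,cv2.RETR_EXTERNAL,cv2.CHAIN_APPROX_NONE)[0]
    cs=[q for q in cs if cv2.contourArea(q)>40]
    q=min(cs,key=lambda q:abs(cv2.pointPolygonTest(q,(w,w),True)) if cv2.pointPolygonTest(q,(w,w),True)<0 else 0)
    M=cv2.moments(q); return np.array([M["m10"]/M["m00"],M["m01"]/M["m00"]])+[x0,y0],q[:,0]+[x0,y0]
E
python3 - <<'E'
from m import *
np.set_printoptions(precision=1,suppress=True)
S={n:np.load(n+"0.npz") for n in C}
px={"sleeve":((208,195),(215,235)),"small":((292,180),(247,162)),"washer":((275,221),(287,225)),"big":((315,250),(336,237))}
hh=dict(sleeve=30,small=12,washer=14,big=15)
for k,(a,b) in px.items():
    ca,_=comp(S["scene"]["p"],a); cb,_=comp(S["top"]["p"],b)
    print(k,"scene",plane("scene",ca,hh[k]/2)[0],"top",plane("top",cb,hh[k]/2)[0],"tri",*tri(ca,cb))
# bush and arbors
for k,a,b,zt,zr in(("bush",(433,297),(422,227),3,(19,28)),("thin",(338,200),(301,163),5,(30,62)),("thick",(436,240),(393,168),5,(30,72))):
    cb,q=comp(S["top"]["p"],b); print(k,"top base",plane("top",cb,zt)[0])
    for n,c in(("scene",a),("top",b)):
        P=cloud(n,S[n]["d"])[c[1]-32:c[1]+32,c[0]-28:c[0]+28].reshape(-1,3); p=P[(P[:,2]>zr[0])&(P[:,2]<zr[1])]
        print("  depth",n,len(p),"mean",p.mean(0),"mid",(p.min(0)+p.max(0))/2, "zmax",P[:,2].max())
E
```

```text
sleeve scene [432.1 282.8] top [430.5 284. ] tri [431.2 283.3  15.1] 2.029797229030848
small scene [647.1 187. ] top [647.2 189.2] tri [647.9 188.8   5.1] 1.5862654138747683
washer scene [457.6  70. ] top [457.1  72.1] tri [457.8  71.5   6.3] 1.7745597037283818
big scene [423.1 -77.3] top [422.2 -75.9] tri [422.8 -76.5   7.2] 1.66523090384613
bush top base [ 450.9 -333.5]
  depth scene 170 mean [ 448.2 -336.7   23.5] mid [ 449.7 -336.3   22.9] zmax 552.4360620937125
  depth top 54 mean [ 449.9 -331.8   23. ] mid [ 450.2 -331.9   23.5] zmax 1477.3795281569808
thin top base [643.8  28.6]
  depth scene 58 mean [640.2  23.3  46. ] mid [641.1  23.9  45.7] zmax 552.4360620937125
  depth top 15 mean [640.4  27.2  52.2] mid [642.   27.3  46.1] zmax 1477.3795281569808
thick top base [ 628.5 -251.7]
  depth scene 166 mean [ 621.4 -256.4   52.2] mid [ 624.7 -253.9   51. ] zmax 552.4360620937125
  depth top 43 mean [ 624.4 -248.4   60.3] mid [ 625.7 -250.2   54.3] zmax 1477.3795281569808
```

Request:
{"op": "jog_arm", "data": {"plan": [0.0226,-0.035,0,0,0,2,0.0452,-0.07,0,0,0,4,0.0678,-0.105,0,0,0,6,0.0904,-0.14,0,0,0,8,0.113,-0.175,0,0,0,10,0.1356,-0.21,0,0,0,12,0.1582,-0.245,0,0,0,14,0.1808,-0.28,0,0,0,16,0.2034,-0.315,0,0,0,17.3,0.226,-0.35,0,0,0,17.3,0.2486,-0.385,0,0,0,17.3,0.2712,-0.42,0,0,0,17.3,0.294,-0.454,0,0,0,17.3,0.294,-0.454,-0.04,0,0,17.3,0.294,-0.454,-0.08,0,0,17.3,0.294,-0.454,-0.117,0,0,17.3,0.294,-0.454,-0.117,0,0,17.3,0.294,-0.454,-0.117,0,0,17.3,0.294,-0.454,-0.117,0,0,17.3], "claw": 0.094, "force": 30}}

```text
clock: 2.0
eef_pos: [458.6, 71.3, 52.6]
eef_rot: [3.141, 0.003, -3.141]
wrist_force: [0.3, 1.3, 0.1]
finger_gap: 93.7
finger_force: 0.0
```

Run:
```python
from h import *
print(manip.read_state()["eef_pos"])
p,d=camera("scene"); s=manip.read_state(); print(s["eef_pos"])
cv2.imwrite("pics/s1.png",cv2.resize(p[100:300,180:420,::-1],None,fx=3,fy=3,interpolation=cv2.INTER_CUBIC))
```

```text
[458.59033428  71.29593703  52.59407095]
[458.5932279   71.29699875  52.56962703]
```

View pics/s1.png

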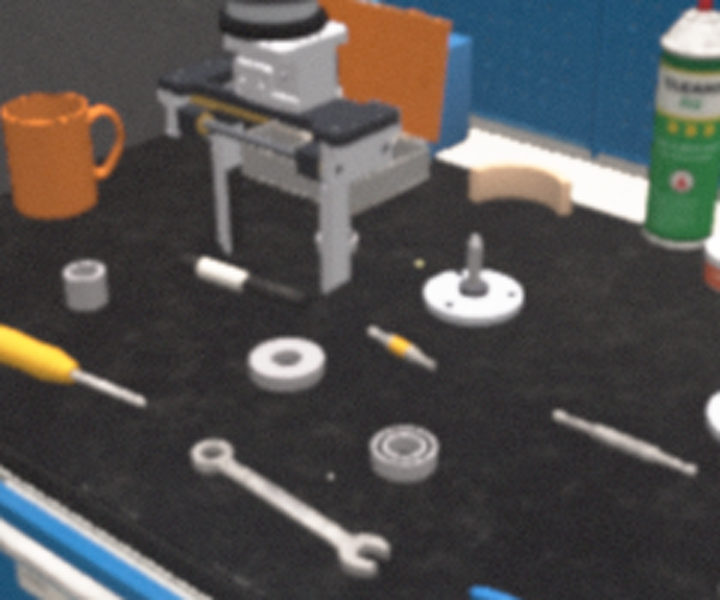

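The fingers are over the washer; the tips are near scene pixels (255,183) and (292,197). I'll check this against the measured TCP.

Run:
```python
from h import *
print(proj("scene",[[458.6,71.3,52.6],[458.6,71.3+53,52.6],[458.6,71.3-53,52.6]]), plane("scene",[[273.3,190]],52.6))
```

```text
[[274.3334833  203.60339185]
 [258.15256051 196.57655486]
 [291.4652536  211.04315031]] [[506.17300757 120.44445419]]
```

Run:
```python
from h import *
np.set_printoptions(precision=1,suppress=True,linewidth=160)
p,d=camera("scene"); P=cloud("scene",d)
for n,(u,v) in dict(L=(255,183),R=(292,197)).items():
    for r in range(v-14,v+6,2): print(n,r,P[r,u],p[r,u])
pt,dt=camera("top"); np.savez("t1.npz",p=pt,d=dt); np.savez("s1.npz",p=p,d=d)
cv2.imwrite("pics/t1.png",cv2.resize(pt[130:260,220:400,::-1],None,fx=4,fy=4,interpolation=cv2.INTER_CUBIC))
```

```text
L 169 [448.5 118.3 129.8] [128 124 125]
L 171 [447.7 117.9 125.2] [124 123 123]
L 173 [450.3 121.2 118.2] [131 129 130]
L 175 [448.5 119.6 114.3] [131 128 129]
L 177 [450.  121.6 108.1] [133 129 131]
L 179 [449.9 121.9 102.9] [137 133 134]
L 181 [449.9 122.4  97.6] [136 134 134]
L 183 [575.4 260.1   0.3] [117 116 116]
L 185 [565.  249.3   1.5] [60 59 59]
L 187 [558.4 242.5   0.2] [103  97  94]
R 183 [455.5  12.3 125.9] [160 158 158]
R 185 [454.2  11.3 121.9] [157 155 156]
R 187 [452.9  10.2 117.9] [158 157 157]
R 189 [452.8  10.2 113.1] [157 159 159]
R 191 [453.3  10.8 107.9] [158 155 157]
R 193 [451.4   9.1 104.3] [153 150 152]
R 195 [589.1 134.6   0.1] [104 104 105]
R 197 [577.1 123.8   2.8] [58 56 56]
R 199 [572.  119.3   0.5] [51 50 49]
R 201 [564.  112.2   0.5] [53 50 50]
```

View pics/t1.png

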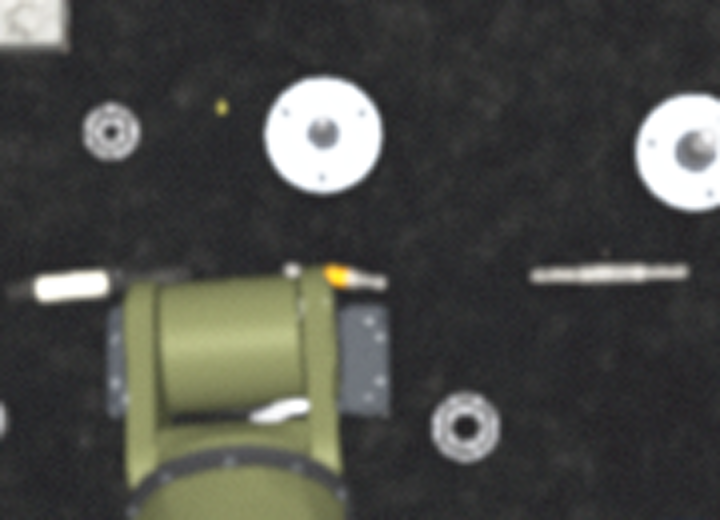

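Run:
```python
from h import *
np.set_printoptions(precision=1,suppress=True,linewidth=160)
S=np.load("scene0.npz"); P=cloud("scene",S["d"])
print("pred start",proj("scene",[[163.4,524.9,167.1],[163.4-.297*53,524.9-.955*53,167.1]]))
for r in range(100,142,4): print(r,[P[r,u] for u in (34,38)])
D=np.load("t1.npz"); Q=cloud("top",D["d"])
print("bar top",Q[220,309:314],Q[220,247:251])
P=cloud("scene",np.load("s1.npz")["d"]); w=P[150:200,240:300]; m=(abs(w[...,0]-455)<20)&(abs(w[...,1]-71)<70)&(w[...,2]>25)
print("lowest finger z",np.sort(w[m][:,2])[:12])
```

```text
pred start [[ 39.7 145.8]
 [ 42.1 153.4]]
100 [array([ 520.5, 1564.7,    0. ]), array([ 536. , 1565. ,   -3.4])]
104 [array([ 514.1, 1559.1,  -15. ]), array([ 528. , 1554.6,  -17.3])]
108 [array([ 509.2, 1558.1,  -31.3]), array([ 521. , 1547.3,  -31.9])]
112 [array([153.1, 464. , 261.7]), array([ 520.6, 1560.1,  -52.3])]
116 [array([151.3, 465.4, 253.2]), array([ 513.6, 1552.8,  -67. ])]
120 [array([148.7, 464.6, 245.3]), array([ 511.3, 1560.1,  -86.1])]
124 [array([146.9, 466. , 236.6]), array([154.8, 467.2, 234.3])]
128 [array([144.9, 466.9, 228.1]), array([151.1, 462.8, 227.4])]
132 [array([143.8, 470.7, 218.6]), array([150.2, 467.4, 217.6])]
136 [array([142. , 472.5, 209.6]), array([151.2, 477.9, 205.6])]
140 [array([ 473. , 1562.8, -168.8]), array([ 486.9, 1558. , -171.6])]
bar top [[455.8   2.7 230.3]
 [455.8   0.1 230. ]
 [456.   -2.4 228.2]
 [455.7  -4.9 231.7]
 [455.8  -7.4 229.3]] [[456.9 159.2 232.8]
 [457.  156.9 230.8]
 [457.2 154.8 227.2]
 [456.8 151.6 233. ]]
lowest finger z [90.4 91.4 92.2 92.3 92.7 93.5 94.2 94.3 94.4 94.8 94.9 95.1]
```

Both depth views agree that the visible fingertips are about 38 mm above the reported TCP: 91 against 52.6, and the same at the start pose. I'll go down to a height that is safe under either reading, then look.

Request:
{"op": "jog_arm", "data": {"plan": [0,0,-0.02,0,0,0,0,0,-0.035,0,0,0,0,0,-0.042,0,0,0,0,0,-0.042,0,0,0,0,0,-0.042,0,0,0,0,0,-0.042,0,0,0]}}

```text
clock: 2.75
eef_pos: [458.0, 71.2, 9.5]
eef_rot: [3.142, 0.001, -3.141]
wrist_force: [0.7, -0.3, 0.3]
finger_gap: 93.8
finger_force: 0.0
```

Run:
```python
from h import *
np.set_printoptions(precision=1,suppress=True)
p,d=camera("scene"); P=cloud("scene",d); s=manip.read_state(); print(s["eef_pos"],s["wrist_force"])
cv2.imwrite("pics/s2.png",cv2.resize(p[150:270,220:340,::-1],None,fx=5,fy=5,interpolation=cv2.INTER_CUBIC))
w=P[140:240,235:310]
for y in(122,20):
    m=(abs(w[...,0]-457)<16)&(abs(w[...,1]-y)<12)&(w[...,2]>12); print(y,np.sort(w[m][:,2])[:10], w[m].mean(0))
```

```text
[457.9  71.2   9.3] [-0.7 -0.5  0.8]
122 [49.  49.1 49.5 50.3 51.  51.1 51.6 51.9 52.  52. ] [454.6 120.3 113.7]
20 [47.9 50.7 51.3 51.3 52.2 53.6 55.5 55.7 55.8 57.3] [454.8  18.6 139. ]
```

View pics/s2.png

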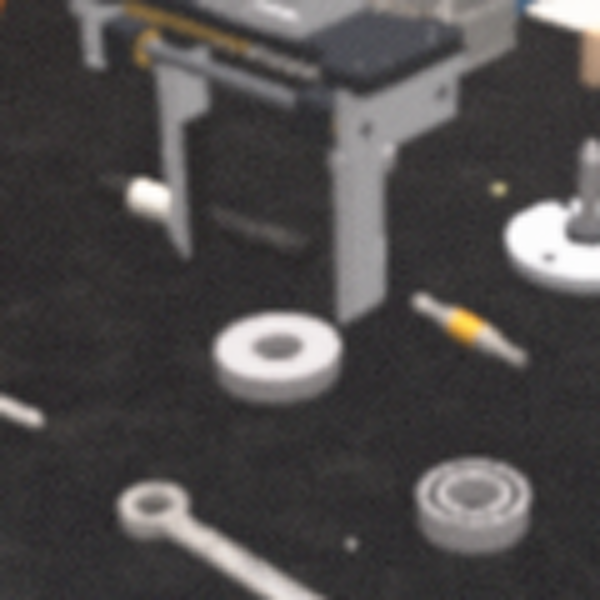

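The picture shows the tips (crop (188,255) and (345,320)) still about 48 mm up while the TCP reads 9. So the true tip is at TCP + 39 mm. I'll plan with that offset and keep descending with an eye on the force.

Request:
{"op": "jog_arm", "data": {"plan": [0,0,-0.015,0,0,0,0,0,-0.027,0,0,0,0,0,-0.036,0,0,0,0,0,-0.039,0,0,0,0,0,-0.039,0,0,0,0,0,-0.039,0,0,0]}}

```text
clock: 3.4
eef_pos: [457.7, 71.2, -30.1]
eef_rot: [3.142, 0.0, -3.141]
wrist_force: [0.5, -0.7, 0.2]
finger_gap: 94.2
finger_force: 0.0
```

Run:
```python
from h import *
np.set_printoptions(precision=1,suppress=True)
p,d=camera("scene"); P=cloud("scene",d); s=manip.read_state(); print(s["eef_pos"],s["wrist_force"])
cv2.imwrite("pics/s3.png",cv2.resize(p[150:270,220:340,::-1],None,fx=5,fy=5,interpolation=cv2.INTER_CUBIC))
w=P[140:240,235:310]
for y in(122,20):
    m=(abs(w[...,0]-457)<16)&(abs(w[...,1]-y)<12)&(w[...,2]>4); print(y,np.sort(w[m][:,2])[:10], w[m].mean(0))
```

```text
[457.8  71.2 -30. ] [ 0.4  0.1 -0.1]
122 [ 8.4  9.4  9.6  9.7  9.8 10.2 11.  11.1 11.6 11.9] [454.3 120.1  73.2]
20 [ 4.   8.9 13.1 13.2 13.6 15.4 15.6 16.5 16.6 17.2] [455.4  20.2 114.1]
```

View pics/s3.png

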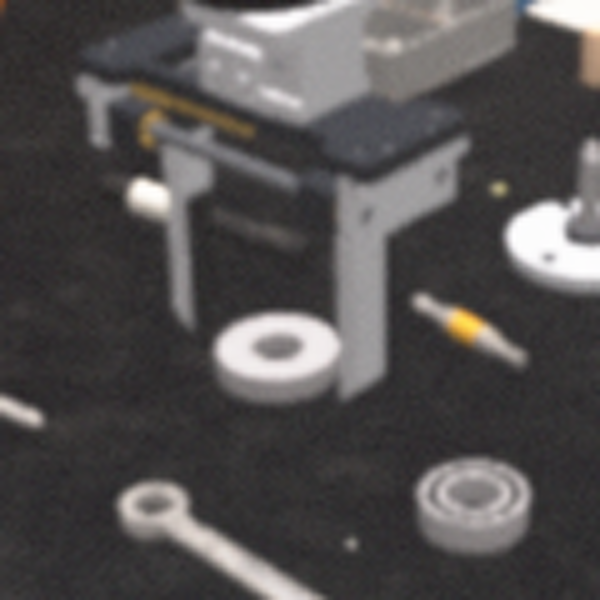

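The tips now straddle the washer about 9 mm above the mat, with no contact force. So offset +39 mm is confirmed; down 5 mm and close.

Request:
{"op": "jog_arm", "data": {"plan": [0,0,-0.003,0,0,0,0,0,-0.005,0,0,0,0,0,-0.005,0,0,0,0,0,-0.005,0,0,0]}}

```text
clock: 3.85
eef_pos: [457.5, 71.1, -35.4]
eef_rot: [3.142, -0.0, -3.141]
wrist_force: [-0.5, -0.7, -0.7]
finger_gap: 93.9
finger_force: 0.0
```

Request:
{"op": "jog_arm", "data": {"plan": [0,0,0,0,0,0,0,0,0,0,0,0,0,0,0,0,0,0,0,0,0,0,0,0,0,0,0,0,0,0,0,0,0,0,0,0,0,0,0,0,0,0,0,0,0,0,0,0], "claw": 0.05, "force": 30}}

```text
clock: 4.65
eef_pos: [457.5, 71.1, -35.3]
eef_rot: [-3.142, 0.0, -3.141]
wrist_force: [-0.3, -1.6, -0.0]
finger_gap: 56.6
finger_force: 30.0
```

Request:
{"op": "jog_arm", "data": {"plan": [0,0,0.02,0,0,0,0,0,0.06,0,0,0,0,0,0.1,0,0,0,0.0143,-0.027,0.11,0,0,0,0.0285,-0.054,0.11,0,0,0,0.0428,-0.081,0.11,0,0,0,0.057,-0.108,0.11,0,0,0,0.0713,-0.135,0.11,0,0,0,0.0855,-0.162,0.11,0,0,0,0.0998,-0.189,0.11,0,0,0,0.114,-0.216,0.11,0,0,0,0.1283,-0.243,0.11,0,0,0,0.1425,-0.27,0.11,0,0,0,0.157,-0.297,0.11,0,0,0,0.166,-0.315,0.11,0,0,0,0.171,-0.324,0.11,0,0,0,0.171,-0.324,0.11,0,0,0,0.171,-0.324,0.11,0,0,0]}}

```text
clock: 6.45
eef_pos: [628.2, -252.0, 74.3]
eef_rot: [3.141, -0.001, -3.141]
wrist_force: [0.9, 0.9, -2.1]
finger_gap: 56.6
finger_force: 30.0
```

Run:
```python
from h import *
np.set_printoptions(precision=1,suppress=True)
s=manip.read_state(); print(s["eef_pos"],s["wrist_force"],s["finger_gap"])
p,d=camera("scene"); P=cloud("scene",d)
cv2.imwrite("pics/s4.png",cv2.resize(p[130:270,360:520,::-1],None,fx=4,fy=4,interpolation=cv2.INTER_CUBIC))
```

```text
[ 628.2 -252.    74.3] [ 0.9  0.9 -2.1] 56.55668078307145
```

View pics/s4.png

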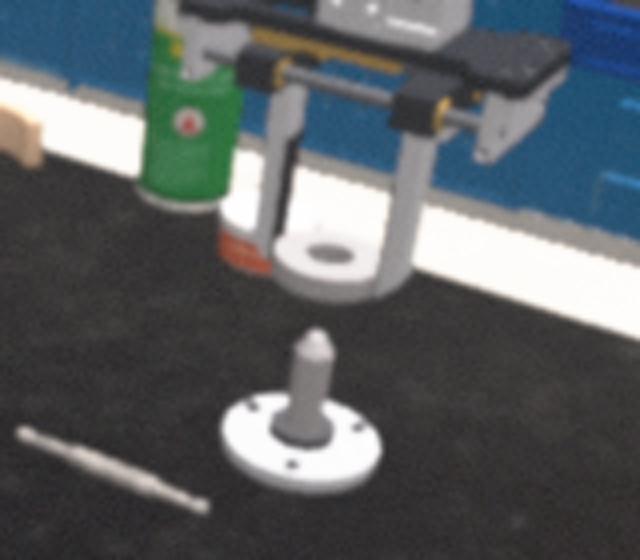

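Washer held flat: bore centre at scene pixel (442.5,193), arbor tip at about (439,213).

Run:
```python
from h import *
np.set_printoptions(precision=1,suppress=True)
print(plane("scene",[[442.5,193.3]],123.5),plane("scene",[[439,213.0]],73))
p,d=camera("scene"); P=cloud("scene",d); w=P[175:210,425:470].reshape(-1,3)
m=(abs(w[:,0]-630)<40)&(abs(w[:,1]+252)<28)&(w[:,2]>104)&(w[:,2]<135); q=w[m]; print(len(q),q.min(0),q.max(0),np.percentile(q[:,2],[2,50,98]))
t=q[(q[:,2]>119)&(q[:,2]<127)]; print(len(t),np.percentile(t,[2,98],axis=0),np.percentile(t,[2,98],axis=0).mean(0))
```

```text
[[ 625.4 -255.2]] [[ 630.1 -252.9]]
416 [ 595.8 -280.   110. ] [ 656.2 -224.2  134.9] [111.7 123.6 129.9]
298 [[ 598.  -277.8  119.4]
 [ 651.2 -225.5  126. ]] [ 624.6 -251.7  122.7]
```

Request:
{"op": "jog_arm", "data": {"plan": [0.004,0,-0.01,0,0,0,0.004,0,-0.025,0,0,0,0.004,0,-0.035,0,0,0,0.004,0,-0.045,0,0,0,0.004,0,-0.055,0,0,0,0.004,0,-0.065,0,0,0,0.004,0,-0.075,0,0,0,0.004,0,-0.075,0,0,0,0.004,0,-0.075,0,0,0]}}

```text
clock: 7.45
eef_pos: [631.5, -252.6, -1.4]
eef_rot: [3.141, -0.003, -3.142]
wrist_force: [-5.4, 0.8, -5.8]
finger_gap: 57.1
finger_force: 30.0
```

Request:
{"op": "jog_arm", "data": {"plan": [-0.002,0,0,0,0,0,-0.002,0,-0.006,0,0,0,-0.002,0,-0.011,0,0,0,-0.002,0,-0.015,0,0,0,-0.002,0,-0.016,0,0,0,-0.002,0,-0.016,0,0,0,-0.002,0,-0.016,0,0,0]}}

```text
clock: 8.15
eef_pos: [630.6, -252.9, -16.2]
eef_rot: [-3.141, 0.0, -3.141]
wrist_force: [-0.4, -0.3, -2.5]
finger_gap: 56.9
finger_force: 30.0
```

Request:
{"op": "jog_arm", "data": {"plan": [0,0,0,0,0,0,0,0,0,0,0,0,0,0,0,0,0,0,0,0,0.01,0,0,0,0,0,0.05,0,0,0,0,0,0.09,0,0,0,-0.02,0.0176,0.11,0,0,0,-0.042,0.0353,0.11,0,0,0,-0.063,0.053,0.11,0,0,0,-0.084,0.07,0.11,0,0,0,-0.105,0.088,0.11,0,0,0,-0.126,0.106,0.11,0,0,0,-0.147,0.124,0.11,0,0,0,-0.168,0.141,0.11,0,0,0,-0.189,0.159,0.11,0,0,0,-0.2,0.17,0.11,0,0,0,-0.209,0.1763,0.11,0,0,0,-0.209,0.1763,0.07,0,0,0,-0.209,0.1763,0.03,0,0,0,-0.209,0.1763,0.03,0,0,0], "claw": 0.085}}

```text
clock: 10.15
eef_pos: [419.1, -76.1, 10.7]
eef_rot: [3.14, -0.006, -3.142]
wrist_force: [-0.5, -0.1, 1.1]
finger_gap: 85.1
finger_force: 0.0
```

Run:
```python
from h import *
np.set_printoptions(precision=1,suppress=True)
s=manip.read_state(); print(s["eef_pos"],s["finger_gap"])
p,d=camera("scene"); P=cloud("scene",d)
a=cv2.resize(p[180:280,260:360,::-1],None,fx=3.9,fy=5,interpolation=cv2.INTER_CUBIC);b=cv2.resize(p[180:280,390:490,::-1],None,fx=3.9,fy=5,interpolation=cv2.INTER_CUBIC)
cv2.imwrite("pics/s5.png",np.hstack([a,b]))
w=P[180:300,380:500].reshape(-1,3); q=w[(np.hypot(w[:,0]-628,w[:,1]+253)<40)&(abs(w[:,2]-32.5)<3.5)]; print("washer top",np.percentile(q,[2,50,98],axis=0))
```

```text
[419.1 -76.1  10.7] 85.11824661916935
washer top [[ 601.1 -282.1   29.6]
 [ 620.6 -260.6   32.7]
 [ 651.9 -229.7   34.8]]
```

View pics/s5.png

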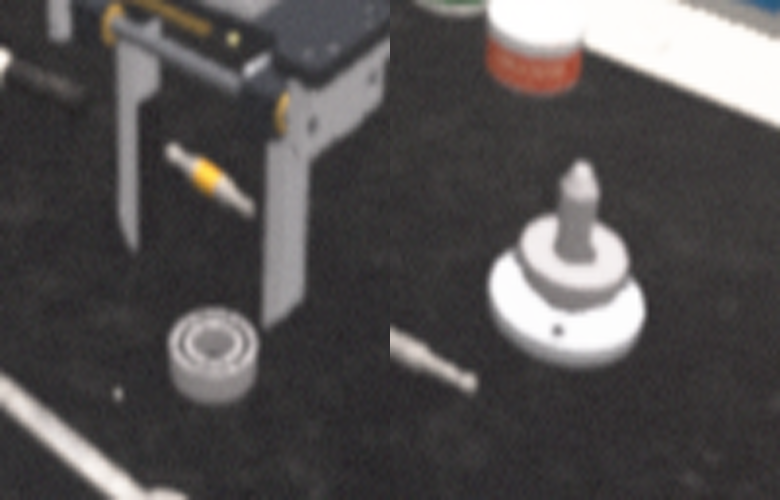

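Washer seated flat (top at 32.7 mm). Fingers open over the big bearing (crop centre (213,345)); descend and grip.

Request:
{"op": "jog_arm", "data": {"plan": [0,0,-0.015,0,0,0,0,0,-0.03,0,0,0,0,0,-0.042,0,0,0,0,0,-0.048,0,0,0,0,0,-0.048,0,0,0,0,0,-0.048,0,0,0]}}

```text
clock: 10.8
eef_pos: [422.0, -76.7, -33.6]
eef_rot: [-3.141, 0.001, -3.141]
wrist_force: [0.1, 0.6, -1.3]
finger_gap: 85.2
finger_force: 0.0
```

Request:
{"op": "jog_arm", "data": {"plan": [0,0,0,0,0,0,0,0,0,0,0,0,0,0,0,0,0,0,0,0,0,0,0,0,0,0,0,0,0,0,0,0,0,0,0,0,0,0,0,0,0,0,0,0,0,0,0,0], "claw": 0.04}}

```text
clock: 11.6
eef_pos: [421.5, -76.6, -34.3]
eef_rot: [3.142, -0.0, -3.141]
wrist_force: [-1.0, 0.4, 1.3]
finger_gap: 45.4
finger_force: 30.0
```

Request:
{"op": "jog_arm", "data": {"plan": [0,0,0.02,0,0,0,0,0,0.06,0,0,0,0,0,0.1,0,0,0,0.02,-0.0176,0.11,0,0,0,0.042,-0.0353,0.11,0,0,0,0.063,-0.053,0.11,0,0,0,0.084,-0.07,0.11,0,0,0,0.105,-0.088,0.11,0,0,0,0.126,-0.106,0.11,0,0,0,0.147,-0.124,0.11,0,0,0,0.168,-0.141,0.11,0,0,0,0.189,-0.159,0.11,0,0,0,0.2,-0.17,0.11,0,0,0,0.208,-0.1764,0.11,0,0,0,0.208,-0.1764,0.11,0,0,0,0.208,-0.1764,0.11,0,0,0,0.208,-0.1764,0.11,0,0,0]}}

```text
clock: 13.3
eef_pos: [629.1, -252.5, 75.6]
eef_rot: [3.141, -0.0, -3.141]
wrist_force: [-1.1, -0.6, -1.2]
finger_gap: 45.4
finger_force: 30.0
```

```bash
cat > held.py <<'E'
import sys
from h import *
np.set_printoptions(precision=1,suppress=True)
# usage: x y ztop halfwidth tipz -> centre of held top face and arbor tip (scene depth + rays)
x,y,zt,r=map(float,sys.argv[1:5]); fn=sys.argv[5]
s=manip.read_state(); print("tcp",s["eef_pos"],"F",s["wrist_force"],"gap",s["finger_gap"])
p,d=camera("scene"); P=cloud("scene",d); u,v=proj("scene",[[x,y,zt]])[0].astype(int)
w=P[v-30:v+30,u-35:u+35].reshape(-1,3)
q=w[(np.hypot(w[:,0]-x,w[:,1]-y)<r+8)&(abs(w[:,1]-y)<r-2)&(abs(w[:,2]-zt)<3.5)]
print(len(q),np.percentile(q,[2,50,98],axis=0),"mid",np.percentile(q,[2,98],axis=0).mean(0))
print("crop origin",u-50,v-40); cv2.imwrite(fn,cv2.resize(p[v-40:v+60,u-50:u+50,::-1],None,fx=6,fy=6,interpolation=cv2.INTER_CUBIC))
E
python3 held.py 628 -253 125 23 pics/s6.png
```

```text
tcp [ 629.1 -252.5   75.6] F [-1.1 -0.6 -1.2] gap 45.398637942050904
166 [[ 607.  -273.1  121.7]
 [ 626.1 -252.7  124.7]
 [ 650.6 -232.7  126.9]] mid [ 628.8 -252.9  124.3]
crop origin 392 151
```

View pics/s6.png

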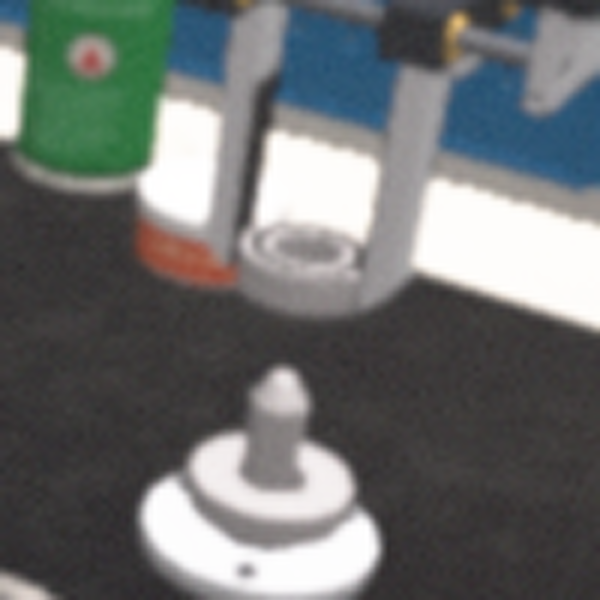

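Bearing held flat with its bore at scene pixel (443,193), centred on the arbor within about 1 mm. Lower it.

Request:
{"op": "jog_arm", "data": {"plan": [0,0,-0.015,0,0,0,0,0,-0.03,0,0,0,0,0,-0.038,0,0,0,0,0,-0.046,0,0,0,0,0,-0.054,0,0,0,0,0,-0.06,0,0,0,0,0,-0.06,0,0,0,0,0,-0.06,0,0,0]}}

```text
clock: 14.15
eef_pos: [629.6, -253.0, 15.9]
eef_rot: [-3.141, 0.0, -3.141]
wrist_force: [-0.3, -0.4, -0.8]
finger_gap: 45.5
finger_force: 30.0
```

Request:
{"op": "jog_arm", "data": {"plan": [0,0,-0.006,0,0,0,0,0,-0.012,0,0,0,0,0,-0.016,0,0,0,0,0,-0.017,0,0,0,0,0,-0.017,0,0,0,0,0,-0.017,0,0,0]}}

```text
clock: 14.75
eef_pos: [629.6, -253.0, -1.2]
eef_rot: [-3.141, 0.0, -3.141]
wrist_force: [0.9, -0.2, -1.0]
finger_gap: 45.6
finger_force: 30.0
```

Request:
{"op": "jog_arm", "data": {"plan": [0,0,0,0,0,0,0,0,0,0,0,0,0,0,0,0,0,0,0,0,0.02,0,0,0,0,0,0.06,0,0,0,0,0,0.1,0,0,0,-0.015,0.041,0.1,0,0,0,-0.03,0.082,0.1,0,0,0,-0.046,0.123,0.1,0,0,0,-0.061,0.165,0.1,0,0,0,-0.076,0.206,0.1,0,0,0,-0.092,0.247,0.1,0,0,0,-0.107,0.288,0.1,0,0,0,-0.122,0.33,0.1,0,0,0,-0.137,0.371,0.1,0,0,0,-0.153,0.412,0.1,0,0,0,-0.168,0.453,0.1,0,0,0,-0.183,0.495,0.1,0,0,0,-0.199,0.5365,0.1,0,0,0,-0.199,0.5365,0.06,0,0,0], "claw": 0.075}}

```text
clock: 16.75
eef_pos: [431.3, 288.9, 62.4]
eef_rot: [3.137, 0.008, -3.137]
wrist_force: [0.9, 0.5, -1.2]
finger_gap: 75.1
finger_force: 0.0
```

Request:
{"op": "jog_arm", "data": {"plan": [0,0,-0.02,0,0,0,0,0,-0.03,0,0,0,0,0,-0.03,0,0,0,0,0,-0.03,0,0,0]}}

```text
clock: 17.15
eef_pos: [431.2, 283.6, 29.7]
eef_rot: [3.141, 0.001, 3.141]
wrist_force: [-0.4, -0.4, 0.3]
finger_gap: 75.2
finger_force: 0.0
```

Run:
```python
from h import *
np.set_printoptions(precision=1,suppress=True)
s=manip.read_state(); print(s["eef_pos"],s["finger_gap"])
p,d=camera("scene"); P=cloud("scene",d)
a=cv2.resize(p[130:230,160:260,::-1],None,fx=3.9,fy=5,interpolation=cv2.INTER_CUBIC);b=cv2.resize(p[180:280,390:490,::-1],None,fx=3.9,fy=5,interpolation=cv2.INTER_CUBIC)
cv2.imwrite("pics/s7.png",np.hstack([a,b]))
w=P[180:300,380:500].reshape(-1,3); q=w[(np.hypot(w[:,0]-628,w[:,1]+253)<32)&(abs(w[:,2]-47.5)<3.5)]; print("bearing top",np.percentile(q,[2,50,98],axis=0))
```

```text
[431.2 283.6  29.7] 75.20565613654517
bearing top [[ 606.8 -276.7   44.2]
 [ 620.9 -261.    47.2]
 [ 650.2 -234.3   49.5]]
```

View pics/s7.png

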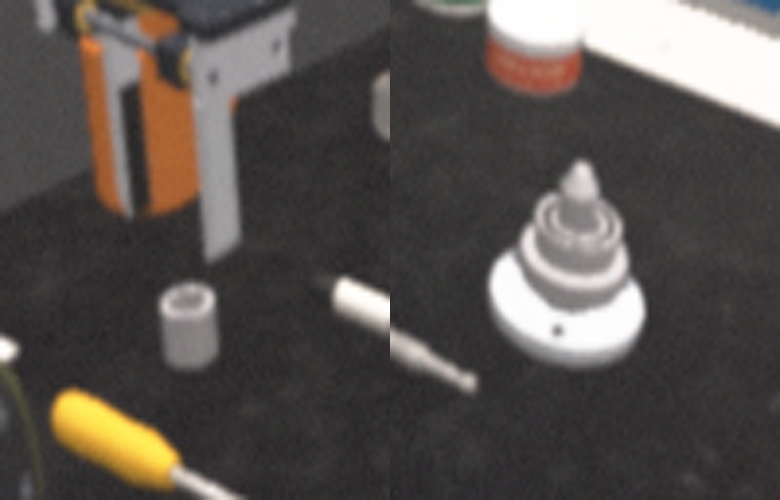

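Bearing seated flat on the washer (top at 47.2). Gripper above the sleeve (crop (190,325)); descend and grip.

Request:
{"op": "jog_arm", "data": {"plan": [0,0,-0.015,0,0,0,0,0,-0.03,0,0,0,0,0,-0.045,0,0,0,0,0,-0.056,0,0,0,0,0,-0.0616,0,0,0,0,0,-0.0616,0,0,0,0,0,-0.0616,0,0,0]}}

```text
clock: 17.9
eef_pos: [430.9, 283.7, -32.3]
eef_rot: [3.141, 0.001, -3.142]
wrist_force: [0.2, -0.3, -0.7]
finger_gap: 74.7
finger_force: 0.0
```

Request:
{"op": "jog_arm", "data": {"plan": [0,0,0,0,0,0,0,0,0,0,0,0,0,0,0,0,0,0,0,0,0,0,0,0,0,0,0,0,0,0,0,0,0,0,0,0,0,0,0,0,0,0,0,0,0,0,0,0], "claw": 0.028}}

```text
clock: 18.7
eef_pos: [430.5, 283.5, -32.9]
eef_rot: [-3.141, -0.0, -3.141]
wrist_force: [-0.1, -1.4, 1.7]
finger_gap: 33.0
finger_force: 30.0
```

Request:
{"op": "jog_arm", "data": {"plan": [0,0,0.02,0,0,0,0,0,0.06,0,0,0,0,0,0.1,0,0,0,0.015,-0.04,0.115,0,0,0,0.03,-0.08,0.115,0,0,0,0.045,-0.121,0.115,0,0,0,0.06,-0.162,0.115,0,0,0,0.075,-0.202,0.115,0,0,0,0.09,-0.243,0.115,0,0,0,0.105,-0.284,0.115,0,0,0,0.12,-0.324,0.115,0,0,0,0.135,-0.365,0.115,0,0,0,0.15,-0.405,0.115,0,0,0,0.165,-0.446,0.115,0,0,0,0.18,-0.487,0.115,0,0,0,0.192,-0.519,0.115,0,0,0,0.1985,-0.5365,0.115,0,0,0,0.1985,-0.5365,0.115,0,0,0,0.1985,-0.5365,0.115,0,0,0,0.1985,-0.5365,0.115,0,0,0]}}

```text
clock: 20.7
eef_pos: [628.9, -251.9, 82.0]
eef_rot: [3.141, -0.0, -3.141]
wrist_force: [0.4, -0.2, -1.2]
finger_gap: 32.8
finger_force: 30.0
```

```bash
python3 held.py 628 -253 145 17 pics/s8.png
```

```text
tcp [ 628.9 -251.9   82. ] F [ 0.4 -0.2 -1.2] gap 32.81872891831718
73 [[ 611.  -266.4  141.8]
 [ 622.5 -252.4  144.7]
 [ 642.1 -239.4  146.4]] mid [ 626.5 -252.9  144.1]
crop origin 393 143
```

View pics/s8.png

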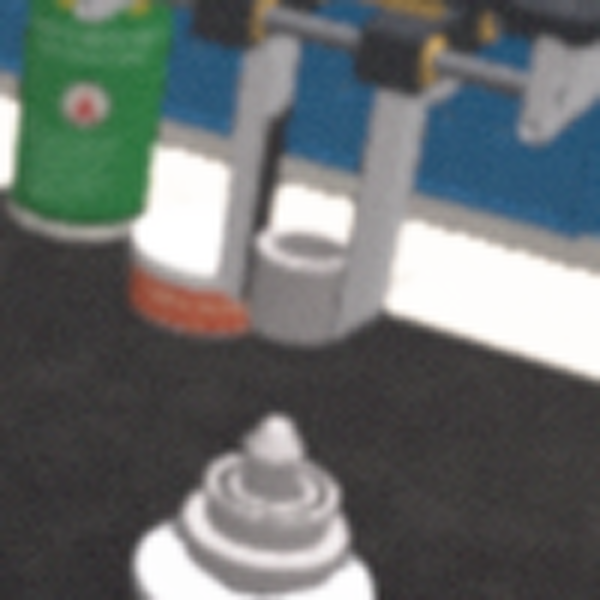

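Sleeve held upright, bore about at crop (310,248), within about 2 mm of the shaft axis. Lower it with +1 mm in x.

Request:
{"op": "jog_arm", "data": {"plan": [0.001,0,-0.015,0,0,0,0.001,0,-0.03,0,0,0,0.001,0,-0.04,0,0,0,0.001,0,-0.047,0,0,0,0.001,0,-0.053,0,0,0,0.001,0,-0.058,0,0,0,0.001,0,-0.058,0,0,0]}}

```text
clock: 21.45
eef_pos: [629.8, -252.9, 23.4]
eef_rot: [3.141, -0.001, -3.141]
wrist_force: [0.1, -0.2, -0.8]
finger_gap: 33.0
finger_force: 30.0
```

Request:
{"op": "jog_arm", "data": {"plan": [0,0,-0.004,0,0,0,0,0,-0.008,0,0,0,0,0,-0.009,0,0,0,0,0,-0.009,0,0,0,0,0,-0.009,0,0,0]}}

```text
clock: 21.95
eef_pos: [630.1, -253.0, 15.2]
eef_rot: [-3.142, 0.0, -3.141]
wrist_force: [-0.3, 0.5, -1.4]
finger_gap: 32.9
finger_force: 30.0
```

Request:
{"op": "jog_arm", "data": {"plan": [0,0,0,0,0,0,0,0,0,0,0,0,0,0,0,0,0,0,0,0,0.02,0,0,0,0,0,0.06,0,0,0,0,0,0.085,0,0,0,-0.03,-0.0136,0.085,0,0,0,-0.06,-0.027,0.085,0,0,0,-0.09,-0.041,0.085,0,0,0,-0.12,-0.054,0.085,0,0,0,-0.15,-0.068,0.085,0,0,0,-0.1795,-0.0815,0.085,0,0,0,-0.1795,-0.0815,0.05,0,0,0,-0.1795,-0.0815,0.015,0,0,0,-0.1795,-0.0815,0.015,0,0,0,-0.1795,-0.0815,0.015,0,0,0], "claw": 0.075}}

```text
clock: 23.55
eef_pos: [450.7, -334.6, 30.8]
eef_rot: [3.142, -0.0, -3.141]
wrist_force: [0.3, -0.1, 1.1]
finger_gap: 75.2
finger_force: 0.0
```

Run:
```python
from h import *
np.set_printoptions(precision=1,suppress=True)
s=manip.read_state(); print(s["eef_pos"],s["finger_gap"])
p,d=camera("scene"); P=cloud("scene",d)
a=cv2.resize(p[220:320,380:480,::-1],None,fx=3.9,fy=5,interpolation=cv2.INTER_CUBIC);b=cv2.resize(p[180:280,390:490,::-1],None,fx=3.9,fy=5,interpolation=cv2.INTER_CUBIC)
cv2.imwrite("pics/s9.png",np.hstack([a,b]))
w=P[180:300,380:500].reshape(-1,3); q=w[(np.hypot(w[:,0]-628,w[:,1]+253)<25)&(abs(w[:,2]-77.5)<3.5)]; print("sleeve top",np.percentile(q,[2,50,98],axis=0))
```

```text
[ 450.7 -334.6   30.8] 75.18904727810072
sleeve top [[ 610.9 -270.6   74. ]
 [ 618.4 -256.7   76.3]
 [ 628.9 -241.3   78.7]]
```

View pics/s9.png

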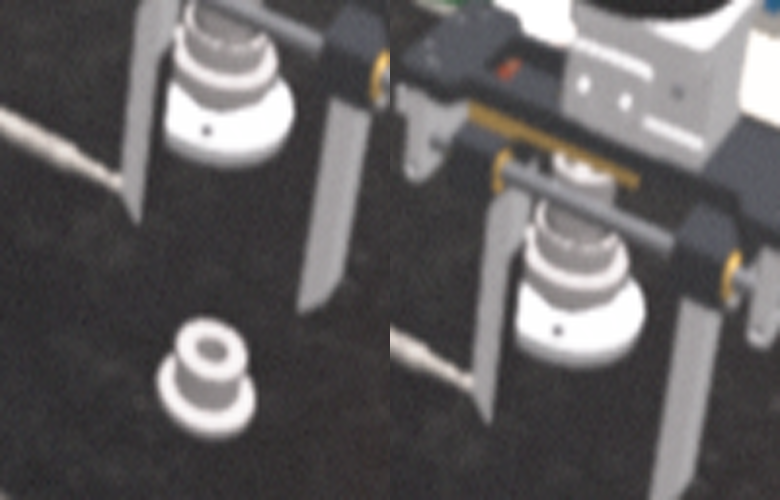

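The sleeve sits on top (77 mm). The bush is in the jaw gap at crop (210,370). Descend, grip the barrel and carry it over the thin arbor.

Request:
{"op": "jog_arm", "data": {"plan": [0,0,-0.015,0,0,0,0,0,-0.03,0,0,0,0,0,-0.045,0,0,0,0,0,-0.055,0,0,0,0,0,-0.06,0,0,0,0,0,-0.06,0,0,0,0,0,-0.06,0,0,0]}}

```text
clock: 24.3
eef_pos: [450.7, -334.6, -29.7]
eef_rot: [-3.141, 0.0, -3.141]
wrist_force: [-0.2, 0.1, -0.2]
finger_gap: 74.8
finger_force: 0.0
```

Request:
{"op": "jog_arm", "data": {"plan": [0,0,0,0,0,0,0,0,0,0,0,0,0,0,0,0,0,0,0,0,0,0,0,0,0,0,0,0,0,0,0,0,0,0,0,0,0,0,0,0,0,0,0,0,0,0,0,0], "claw": 0.026}}

```text
clock: 25.1
eef_pos: [450.5, -334.5, -29.9]
eef_rot: [-3.142, 0.0, -3.141]
wrist_force: [0.9, -0.5, 0.5]
finger_gap: 31.2
finger_force: 30.0
```

Request:
{"op": "jog_arm", "data": {"plan": [0,0,0.02,0,0,0,0,0,0.06,0,0,0,0,0,0.095,0,0,0,0.015,0.028,0.1,0,0,0,0.03,0.056,0.1,0,0,0,0.045,0.084,0.1,0,0,0,0.06,0.112,0.1,0,0,0,0.075,0.14,0.1,0,0,0,0.09,0.168,0.1,0,0,0,0.105,0.196,0.1,0,0,0,0.12,0.224,0.1,0,0,0,0.135,0.252,0.1,0,0,0,0.15,0.28,0.1,0,0,0,0.165,0.308,0.1,0,0,0,0.18,0.336,0.1,0,0,0,0.189,0.354,0.1,0,0,0,0.193,0.362,0.1,0,0,0,0.193,0.362,0.1,0,0,0,0.193,0.362,0.1,0,0,0]}}

```text
clock: 27.0
eef_pos: [643.1, 26.7, 69.9]
eef_rot: [-3.141, -0.0, 3.141]
wrist_force: [-0.9, 0.5, -1.7]
finger_gap: 31.3
finger_force: 30.0
```

```bash
python3 held.py 643 27 124 16 pics/s10.png
python3 - <<'E'
from h import *
np.set_printoptions(precision=1,suppress=True)
p,d=camera("scene"); P=cloud("scene",d); w=P[150:215,300:380].reshape(-1,3)
q=w[(np.hypot(w[:,0]-643,w[:,1]-27)<32)&(abs(w[:,2]-104)<6)]; print("flange",len(q),np.percentile(q,[2,50,98],axis=0))
q=w[(np.hypot(w[:,0]-643,w[:,1]-27)<20)&(w[:,2]>52)&(w[:,2]<66)]; print("nose",len(q),q.mean(0),q.max(0))
E
```

```text
tcp [643.1  26.7  69.9] F [-0.9  0.5 -1.7] gap 31.251249409889756
49 [[627.6  15.1 121.1]
 [638.9  30.7 123.5]
 [657.8  40.6 126.9]] mid [642.7  27.8 124. ]
crop origin 288 115
flange 68 [[620.4   2.7 102.1]
 [630.   17.  106.1]
 [651.3  41.5 109.2]]
nose 24 [640.7  23.7  57.7] [645.4  31.   64.3]
```

Request:
{"op": "jog_arm", "data": {"plan": [0,-0.0005,-0.015,0,0,0,0,-0.0005,-0.028,0,0,0,0,-0.0005,-0.036,0,0,0,0,-0.0005,-0.042,0,0,0,0,-0.0005,-0.048,0,0,0,0,-0.0005,-0.054,0,0,0,0,-0.0005,-0.06,0,0,0,0,-0.0005,-0.06,0,0,0,0,-0.0005,-0.06,0,0,0]}}

```text
clock: 28.0
eef_pos: [643.6, 27.1, 10.1]
eef_rot: [-3.142, 0.0, -3.141]
wrist_force: [-0.6, 0.6, -1.4]
finger_gap: 31.2
finger_force: 30.0
```

Request:
{"op": "jog_arm", "data": {"plan": [0,0,-0.008,0,0,0,0,0,-0.015,0,0,0,0,0,-0.02,0,0,0,0,0,-0.021,0,0,0,0,0,-0.021,0,0,0,0,0,-0.021,0,0,0]}}

```text
clock: 28.6
eef_pos: [643.6, 27.0, -10.8]
eef_rot: [-3.142, 0.0, -3.141]
wrist_force: [-0.5, 0.3, -1.1]
finger_gap: 31.9
finger_force: 30.0
```

Request:
{"op": "jog_arm", "data": {"plan": [0,0,0,0,0,0,0,0,0,0,0,0,0,0,0,0,0,0,0,0,0.02,0,0,0,0,0,0.06,0,0,0,0,0,0.09,0,0,0,0.001,0.03,0.09,0,0,0,0.002,0.06,0.09,0,0,0,0.003,0.09,0.09,0,0,0,0.0035,0.12,0.09,0,0,0,0.0035,0.145,0.09,0,0,0,0.0035,0.161,0.09,0,0,0,0.0035,0.161,0.06,0,0,0,0.0035,0.161,0.04,0,0,0,0.0035,0.161,0.04,0,0,0], "claw": 0.065}}

```text
clock: 30.1
eef_pos: [645.4, 187.5, 26.1]
eef_rot: [-3.14, -0.005, 3.142]
wrist_force: [0.7, -0.8, -0.1]
finger_gap: 65.1
finger_force: 0.0
```

Run:
```python
from h import *
np.set_printoptions(precision=1,suppress=True)
s=manip.read_state(); print(s["eef_pos"],s["finger_gap"])
p,d=camera("scene"); P=cloud("scene",d); w=P[120:260,240:420].reshape(-1,3)
for k,x,y,z,r in(("bush top",643,27,42,18),("flange top",643,27,24,24),("small",647,188,12,22)):
    q=w[(np.hypot(w[:,0]-x,w[:,1]-y)<r)&(abs(w[:,2]-z)<3.5)]; print(k,len(q),np.percentile(q,[2,50,98],axis=0),"mid",np.percentile(q,[2,98],axis=0).mean(0))
Q=cloud("top",np.load("top0.npz")["d"]).reshape(-1,3); q=Q[(Q[:,0]>620)&(Q[:,0]<760)&(Q[:,1]>120)&(Q[:,1]<290)&(Q[:,2]>25)]; print("box",q.min(0),q.max(0))
```

```text
[645.4 187.5  26.1] 65.10810374046935
bush top 52 [[629.2  10.5  38.6]
 [638.7  21.2  42.4]
 [656.6  36.9  45. ]] mid [642.9  23.7  41.8]
flange top 66 [[622.7   3.7  20.9]
 [632.1  16.3  24.9]
 [659.3  42.7  27.3]] mid [641.   23.2  24.1]
small 67 [[628.7 168.    8.9]
 [644.1 185.5  12.1]
 [663.4 203.1  14.9]] mid [646.1 185.5  11.9]
box [708.1 222.7  25.1] [760.  286.8  39.8]
```

Request:
{"op": "jog_arm", "data": {"plan": [0,0,-0.015,0,0,0,0,0,-0.03,0,0,0,0,0,-0.045,0,0,0,0,0,-0.057,0,0,0,0,0,-0.063,0,0,0,0,0,-0.065,0,0,0,0,0,-0.065,0,0,0,0,0,-0.065,0,0,0]}}

```text
clock: 30.95
eef_pos: [647.4, 188.2, -35.3]
eef_rot: [3.141, 0.001, -3.141]
wrist_force: [-0.8, -0.1, -0.4]
finger_gap: 64.9
finger_force: 0.0
```

Request:
{"op": "jog_arm", "data": {"plan": [0,0,0,0,0,0,0,0,0,0,0,0,0,0,0,0,0,0,0,0,0,0,0,0,0,0,0,0,0,0,0,0,0,0,0,0,0,0,0,0,0,0], "claw": 0.032}}

```text
clock: 31.65
eef_pos: [647.0, 188.0, -35.8]
eef_rot: [3.142, 0.0, -3.141]
wrist_force: [0.3, -0.5, 2.7]
finger_gap: 37.1
finger_force: 30.0
```

Request:
{"op": "jog_arm", "data": {"plan": [0,0,0.02,0,0,0,0,0,0.06,0,0,0,0,0,0.095,0,0,0,-0.0005,-0.03,0.1,0,0,0,-0.001,-0.06,0.1,0,0,0,-0.0015,-0.09,0.1,0,0,0,-0.0025,-0.12,0.1,0,0,0,-0.003,-0.145,0.1,0,0,0,-0.0035,-0.161,0.1,0,0,0,-0.0035,-0.161,0.1,0,0,0,-0.0035,-0.161,0.1,0,0,0,-0.0035,-0.161,0.1,0,0,0]}}

```text
clock: 32.85
eef_pos: [643.5, 28.2, 64.0]
eef_rot: [3.141, -0.0, -3.14]
wrist_force: [-0.3, -0.6, -0.3]
finger_gap: 37.0
finger_force: 30.0
```

```bash
python3 held.py 643 27 112 19 pics/s11.png
```

```text
tcp [643.5  28.2  64. ] F [-0.3 -0.6 -0.3] gap 37.02773120239714
71 [[622.3  12.6 108.7]
 [636.5  28.8 112.1]
 [657.3  42.2 113.8]] mid [639.8  27.4 111.2]
crop origin 288 120
```

Request:
{"op": "jog_arm", "data": {"plan": [0.0015,0,-0.015,0,0,0,0.0015,0,-0.028,0,0,0,0.0015,0,-0.034,0,0,0,0.0015,0,-0.038,0,0,0,0.0015,0,-0.042,0,0,0,0.0015,0,-0.046,0,0,0,0.0015,0,-0.046,0,0,0,0.0015,0,-0.046,0,0,0]}}

```text
clock: 33.7
eef_pos: [645.1, 27.0, 18.2]
eef_rot: [-3.142, 0.0, -3.142]
wrist_force: [0.0, -0.3, -0.9]
finger_gap: 36.6
finger_force: 30.0
```

Free of contact. Lower it to 1 mm above the bush, then release and retreat.

Request:
{"op": "jog_arm", "data": {"plan": [0,0,-0.005,0,0,0,0,0,-0.009,0,0,0,0,0,-0.011,0,0,0,0,0,-0.0112,0,0,0,0,0,-0.0112,0,0,0]}}

```text
clock: 34.2
eef_pos: [645.0, 27.0, 6.8]
eef_rot: [-3.142, -0.0, -3.141]
wrist_force: [-0.5, -0.8, -1.1]
finger_gap: 37.2
finger_force: 30.0
```

Request:
{"op": "jog_arm", "data": {"plan": [0,0,0,0,0,0,0,0,0,0,0,0,0,0,0,0,0,0,0,0,0,0,0,0,0,0,0.02,0,0,0,0,0,0.05,0,0,0,0,0,0.09,0,0,0,-0.03,0,0.12,0,0,0,-0.07,0.01,0.14,0,0,0,-0.11,0.03,0.15,0,0,0,-0.15,0.06,0.15,0,0,0,-0.19,0.09,0.15,0,0,0,-0.22,0.12,0.15,0,0,0,-0.22,0.15,0.15,0,0,0,-0.22,0.18,0.15,0,0,0,-0.22,0.2,0.15,0,0,0,-0.22,0.2,0.15,0,0,0], "claw": 0.065}}

```text
clock: 35.9
eef_pos: [424.7, 228.7, 156.9]
eef_rot: [3.141, 0.0, -3.139]
wrist_force: [0.1, -0.4, 0.5]
finger_gap: 65.1
finger_force: 0.0
```

Run:
```python
from h import *
np.set_printoptions(precision=1,suppress=True)
s=manip.read_state(); print(s["eef_pos"],s["finger_gap"],s["wrist_force"])
p,d=camera("scene"); P=cloud("scene",d); w=P[120:280,280:500].reshape(-1,3)
for k,x,y,z,r in(("small top",643,27,54,21),("flange top",643,27,24,24),("sleeve",628,-253,77,20),("big",628,-253,47,26),("washer",628,-253,32,32)):
    q=w[(np.hypot(w[:,0]-x,w[:,1]-y)<r)&(abs(w[:,2]-z)<3.5)]; print(k,len(q),np.percentile(q,[2,50,98],axis=0),"mid",np.percentile(q,[2,98],axis=0).mean(0))
f=lambda a:cv2.resize(a[...,::-1],(390,500),interpolation=cv2.INTER_CUBIC)
cv2.imwrite("pics/end.png",np.hstack([f(p[160:230,310:365]),f(p[195:265,408:463])]))
```

```text
[424.7 228.7 156.9] 65.09353294177187 [ 0.1 -0.4  0.5]
small top 80 [[625.3   7.1  51.1]
 [639.5  21.7  54.2]
 [660.7  40.7  57. ]] mid [643.   23.9  54. ]
flange top 68 [[621.8   3.4  20.5]
 [632.1  14.9  24.5]
 [659.4  43.8  27. ]] mid [640.6  23.6  23.8]
sleeve 97 [[ 611.5 -270.5   73.7]
 [ 627.6 -255.8   76.5]
 [ 644.7 -240.8   78.4]] mid [ 628.1 -255.6   76.1]
big 111 [[ 606.3 -277.1   43.7]
 [ 616.8 -261.9   46.8]
 [ 645.1 -234.5   50. ]] mid [ 625.7 -255.8   46.8]
washer 147 [[ 600.3 -282.6   28.8]
 [ 610.6 -264.5   32.5]
 [ 641.6 -229.9   35.2]] mid [ 621.  -256.2   32. ]
```

View pics/end.png

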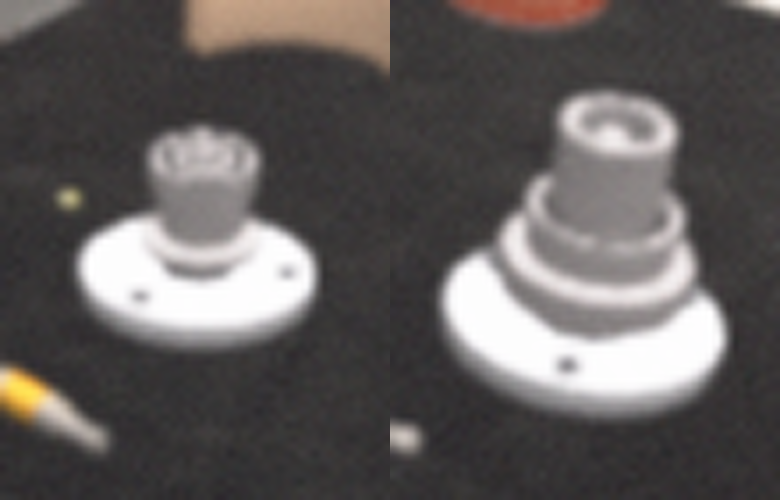

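Both packs stand flat and complete: bush and small bearing at crop (200,200), and washer, bearing and sleeve at (610,220). The heights match, so I'm handing in.

```bash
python3 -c "
from cell import manip
print(manip.sign_off())"
```

```text
the job is handed in; nothing more can be done
None
```

Both axle packs are stacked in order, flat, released and handed in after about 36 s, with top-face heights matching the target stack in the final camera check; the fingertips proved to be about 39 mm above the reported TCP, so I moved by what the cameras showed.

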